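# Set the tube reader to its third filter and start the reading

### The job

A sample tube stands in the bench tube reader and has to be read through the third filter: with the fingertips push the orange filter lever out of its home zone, along its slot toward the index marks, counting the clicks, and leave it resting in the third notch, never going past that notch. Then press the green button right down to start the reading, and let it go. Only push and press: do not pinch the lever, do not lift or disturb the sample tube, and leave the timer, label roll and marker where they are.

Things in the scene. Friction and masses are not known exactly. Their poses are not given: they have to be found in the camera images.
- reader: White bench tube reader, fixed to the worktop, 190 (x) x 260 (y) x 45 mm high. Origin: centre of its underside; x to its back, y along the lever slot away from the home zone, z up. On its flat top: the lever slot at x = -40 mm (lever at y = -55 mm at the home stop), the button at x = 50, y = -90, and at x = 50, y = 90 a black collar 36 mm wide, 30 mm high, in which the sample tube stands.
- filter_lever (a joint): Lever travel along reader +y, m. 0: home stop; free up to about 0.026 (home zone; starts at 0 to 0.02). Then five spring notches at 0.041, 0.057, 0.073 (the third), 0.089 and 0.105, each with a white index mark. A crest lies 8 mm before each notch; the push rises to about 6 to 9 N on the way up and falls to nothing at the crest, then the lever snaps into the notch by itself and stays.
- lever_top (a point): Middle of the lever's top edge, 39 mm above the reader's top. The home zone is marked by a black bar and each notch by a white line on the grey plate beside the slot, on the reader's front (-x) side.
- lever_push (a point): Centre of the lever's push face (on the home side, looks to the reader's -y). The lever is an upright fin, 49 mm wide across the slot (along reader x), 12 mm thick along the slot, from 3 to 39 mm above the reader's top; this point is 21 mm above the reader's top, so the fin reaches 18 mm above it. Colliders: _c1 this face, _c2 the opposite one, _c3 and _c4 the front and back edges.
- read_button (a joint): Travel of the green button, m: 0 up, 0.006 fully down; a spring pushes it back, about 5 N fully down.
- read_button_top (a point): Centre of the green button's upper face, 26 mm across, when up; press straight down.
- tube_mid (a point): Middle (48 mm above its foot) of the red-capped sample tube, 19 mm across and 96 mm long, standing loose in the reader's black collar. Leave alone.
- bench_timer: Loose white timer 64 x 64 x 22 mm with two blue buttons and one red, lying on the worktop; origin at the centre of its underside. Leave alone.
- label_roll: Loose white label roll 58 mm across, 24 mm high, lying on the worktop; origin at the centre of its underside. Leave alone.
- marker: Loose black-capped white marker 134 x 14 x 15 mm, lying on the worktop along its own y; origin at its underside. Leave alone.
Mind the look-alikes: they are no part of the job. Of the things like the part that bears tube_mid, leave any that is pink or purple; of the rest the smaller one is meant.

How it is judged:
On the way, in this order (a step that is already met when the one before it is completed fails the run):
1. the lever rests in the third notch, the fingers no longer pushing it (value of joint filter_lever between 0.07 and 0.076 m and contact force between filter_lever and the fingers below 0.3 N), for 0.3 s.
2. the green button is pressed down, with the lever still in the third notch (value of joint filter_lever between 0.07 and 0.076 m and value of joint read_button above 0.0045 m), for 0.05 s.
At the end, for the whole second after the job is handed in: The lever rests within 3 mm of the third notch (joint 0.070 to 0.076), the button was pressed at least 4.5 mm after that and is up again, the sample tube stands upright in its collar (within 8 mm, tilt under 0.15 rad), and timer, label roll and marker lie within 20 mm of where they were (value of joint filter_lever between 0.07 and 0.076 m and value of joint read_button below 0.001 m and velocity of joint filter_lever below 0.01 m/s and angle between tube_mid's own z axis and vertical below 0.15 rad and distance of tube_mid from where it was at the start of the episode below 0.008 m and distance of each of bench_timer, label_roll, marker from where it was at the start of the episode below 0.02 m); the robot touches nothing.
It fails at once if the lever goes past the third notch, over the crest to the fourth (value of joint filter_lever above 0.082 m).
It fails at once if the green button is pressed before the lever is in the third notch (value of joint read_button above 0.0035 m and value of joint filter_lever below 0.068 m).
It fails at once if the lever is pinched between the fingers (contact force between each of filter_lever_c1, filter_lever_c2 and the fingers above 0.5 N or contact force between each of filter_lever_c3, filter_lever_c4 and the fingers above 0.5 N).
It fails at once if the sample tube is lifted or knocked (distance of tube_mid from where it was at the start of the episode above 0.015 m or angle between tube_mid's own z axis and vertical above 0.3 rad).
It fails at once if the timer, label roll or marker is moved more than 2 cm (distance of any of bench_timer, label_roll, marker from where it was at the start of the episode above 0.02 m).
It also fails if it takes over 61 s, if anything falls off the work surface, if the arm or the gripper's body presses on something with over 40 N, if the wrist force passes 120 N, or if a joint passes its speed limit or range.

### The arm

A 7-joint arm with a two-finger parallel gripper is mounted at the origin on a cart in front of the work surface, level with it; the furniture and walls round the work are solid. World frame = base frame: x ahead of the robot, y to its left, z up, the work surface at z = 0. Lengths are in m, angles in rad, forces in N, time in s.
With the tool pointing down it reaches from about 0.425 to 0.925 m from the base axis. Payload 6.8 kg.
Tool frame: the origin (TCP) lies between the finger pads; the fingertips stand r.tcp_to_tips ahead of it and the grasp point (between the pads) lies 3 mm ahead of it (r.tcp_to_tips is the distance from the TCP to the fingertips, in m); z points along the fingers, y is the line along which they close (so a half turn about z gives the same grasp; the last joint's range is limited). The gripper opens to 85 mm and grips with 20 to 120 N. Pads are 22 mm wide; open, the fingers measure 114 mm over their backs; the gripper's body (76 mm by 85 mm) begins 54 mm behind the grasp point. The pads swing forward as they close: fully open they stand 13 mm farther back than shut.
Start: joints at [-1.21, 0.477, 0.022, 1.555, -0.011, 1.109, -0.083], TCP at [0.305, 0.602, 0.253] pointing down, gripper open.
Joint ranges: [-2.96, 2.96], [-0.34, 2.1], [-1.41, 1.46], [0.24, 2.44], [-1.37, 4.51], [0.17, 1.92], [-2.96, 2.96]. Speed limits (rad/s): [2.39, 2.39, 3.14, 3.14, 3.14, 3.14, 3.14].

### API

Orientations are given as a rotation vector (axis times angle).
In Python, from bench import r gives the robot as it stands. The module is installed in compiled form; this text tells all that it offers.
- The arm moves only by the tool step_arm, never from a script. Its argument "moves" is a list of rows, each an object of numbers: "rx", "ry", "rz": the turn, a rotation vector about the tool's x, y, z in degrees; "dx", "dy", "dz": the shift along the tool's x, y, z in mm; "gripper": the opening, from -1 (shut) to 1 (fully open). In form: [{"rx": .., "ry": .., "rz": .., "dx": .., "dy": .., "dz": .., "gripper": ..}, ...]. A call has 1 to 20 rows; each row shifts and turns the commanded pose from where the row before left it, along the tool's axes as they then stand; what a row does not reach is not made up. A row lasts 1/8 s, in which the tool goes at most 62.5 mm and 10.7 degrees, less where a joint would pass 70% of its speed; a pose out of reach is approached as far as the arm can. A call is refused whole if a number of a shift passes 62.5 or a number of a turn 10.7, either way. A call with a gripper value outside its range is refused whole. The fingers move at their own pace and stop on an object; "grip_force" is the grip in N (left out, the last holds). Time passes only in rows, so rows that do not move let the fingers close. It gives the time, the measured TCP pose, the force, the opening and the grip force at its end, in the units of the state.
- r.get_obs(): the state, without advancing time (a new reading comes with each control period).
- r.grab_frame(name): name is "scene" or "side" or "wrist"; returns the picture (384x512x3 uint8, blue, green, red); there is no depth.
- r.camera_info(name): a dict with "mtx" (3x3 intrinsics, pixels), "rvec" (rotation vector, rad) and "tvec" (3), from world to camera coordinates, as OpenCV has them. Camera axes: x right, y down, z forward; pixel columns grow to the right and rows downward; lengths in m; the calibration is good to about 2 mm. A picture is of the moment at which its call begins: read the wrist's pose just before it. camera_info takes no time and is no camera call; for the wrist camera it gives the pose at the moment of the call.
- r.hand_in(): hands the job in; it is judged then, once.
The state is a dict: "clock": time; "joints": joint angles; "qvel": joint speeds; "tau": joint torques, N m; "tcp_pos": TCP position; "orientation": TCP orientation; "contact_force": force on the tool from outside, world axes, zero at the start; "moment": the same for the moment, N m; "grip_width": finger opening in m; "gripper_force": force on a finger pad.
Only numpy, scipy, OpenCV 4.12 (cv2) and the standard library are available. Lean on these libraries where they do the work, as an engineer would, in place of code of your own. Each camera call takes 0.05 s, during which the arm holds its last target. There are 200 camera calls.

## Working session

There is one attempt and no reset: what is moved stays moved. The work goes in short steps, Python scripts to look and compute and a tool call to move; the robot and the scene stay as the last step left them, time stands still between calls to the robot, and variables do not carry over. Pictures are saved under pics/ and viewed, at most 10 in all, crops included, and the job is handed in when it is done.

Besides the shell and the picture viewer there is one more tool, called after "Call:" by a JSON object that holds its "api" and its "payload". step_arm: Moves the arm, as the interface text tells. Its arguments: {"type":"object","properties":{"moves":{"type":"array","items":{"type":"object","properties":{"rx":{"type":"number"},"ry":{"type":"number"},"rz":{"type":"number"},"dx":{"type":"number"},"dy":{"type":"number"},"dz":{"type":"number"},"gripper":{"type":"number"}}}},"grip_force":{"type":"number"}},"required":["moves"]}

```bash
mkdir -p pics; python3 - <<'E'
from bench import r
import cv2
for n in("scene","side"):
    f=r.grab_frame(n); cv2.imwrite(f"pics/{n}0.png",f)
    c=r.camera_info(n); print(n,c)
o=r.get_obs(); print(o, r.tcp_to_tips)
import numpy as np
a=cv2.imread("pics/scene0.png");b=cv2.imread("pics/side0.png")
E
```

```text
scene {'mtx': array([[373.13046623,   0.        , 253.35146963],
       [  0.        , 373.13046623, 190.13895418],
       [  0.        ,   0.        ,   1.        ]]), 'rvec': array([ 2.15525852, -0.98797065,  0.43325604]), 'tvec': array([-0.42610535,  0.28740548,  0.86916249])}
side {'mtx': array([[385.55056299,   0.        , 259.7802417 ],
       [  0.        , 385.55056299, 192.10796754],
       [  0.        ,   0.        ,   1.        ]]), 'rvec': array([ 0.00670736,  2.82000268, -1.34772618]), 'tvec': array([0.55084372, 0.15112449, 1.07912436])}
{'clock': 0.1, 'joints': array([-1.21012553,  0.47769264,  0.02236874,  1.5562929 , -0.01153367,
        1.10929298, -0.08311084]), 'qvel': array([ 0.00047132, -0.00042105,  0.00022004, -0.00371086,  0.00047865,
       -0.00128031,  0.00068718]), 'tau': array([ 3.93728682e-03, -5.97760427e+01,  1.61345132e+00, -2.81954849e+01,
        1.27504629e-02,  5.01527640e-03,  1.08142615e-05]), 'tcp_pos': array([0.30475882, 0.60176321, 0.25246523]), 'orientation': array([-7.29600284e-01, -3.05541868e+00,  2.40954191e-03]), 'contact_force': array([-0.68504309, -0.22498621,  0.19784816]), 'moment': array([ 0.0240219 , -0.04645843,  0.0016518 ]), 'gripper_force': 0.0, 'grip_width': 0.08538080002482111} 0.022
```

View pics/scene0.png

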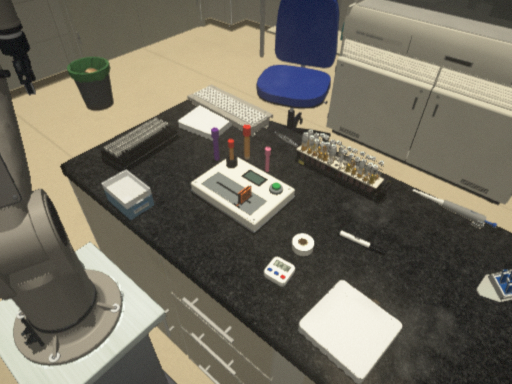

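View pics/side0.png

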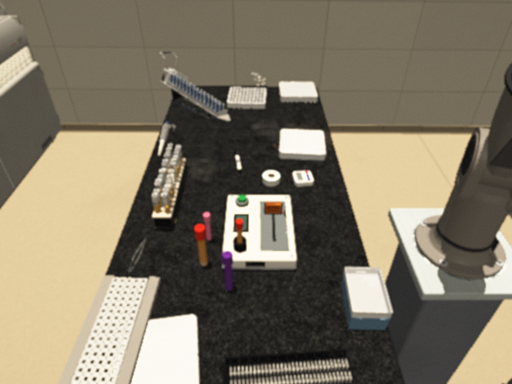

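Scene view: reader at about (243,192), orange lever (244,195), green button (276,187). Tube-like things: red-capped in the black collar (231,152), a larger red/orange one (247,140), purple (215,140), pink (267,155). The sample tube is (231,152), since it is the smaller non-pink/purple one and it stands in the collar. The side view shows the same, with the button at (242,201), lever (273,208) and tube (239,235).

```bash
cat > h.py <<'E'
import cv2, numpy as np
from bench import r
def P(c): return c["mtx"]@np.c_[cv2.Rodrigues(c["rvec"])[0],c["tvec"]]
def ray(c,uv,z):
    R=cv2.Rodrigues(c["rvec"])[0]; C=-R.T@c["tvec"]
    d=R.T@np.linalg.inv(c["mtx"])@np.array([*uv,1.]); return C+d*(z-C[2])/d[2]
def proj(c,X): return cv2.projectPoints(np.array(X,float).reshape(-1,1,3),c["rvec"],c["tvec"],c["mtx"],None)[0].reshape(-1,2)
def blobs(img,h0,h1,s=120,v=60,roi=None,amin=8):
    m=cv2.inRange(cv2.cvtColor(img,cv2.COLOR_BGR2HSV),(h0,s,v),(h1,255,255))
    if roi: k=np.zeros_like(m);k[roi[1]:roi[3],roi[0]:roi[2]]=255;m&=k
    n,l,st,ce=cv2.connectedComponentsWithStats(m)
    return [(ce[i].round(1),st[i].tolist()) for i in range(1,n) if st[i][4]>=amin]
E
python3 - <<'E'
from h import *
S,D=cv2.imread("pics/scene0.png"),cv2.imread("pics/side0.png")
cs,cd=r.camera_info("scene"),r.camera_info("side")
roi=[(190,120,300,230),(190,180,310,275)]
for nm,h in(("green",(45,85)),("org",(5,16)),("red",(0,4))):
    for n,I,q in(("scene",S,roi[0]),("side",D,roi[1])): print(nm,n,blobs(I,*h,roi=q))
# white reader outline
for n,I,c,q in(("scene",S,cs,roi[0]),("side",D,cd,roi[1])):
    m=cv2.inRange(cv2.cvtColor(I,cv2.COLOR_BGR2HSV),(0,0,150),(179,70,255))
    k=np.zeros_like(m);k[q[1]:q[3],q[0]:q[2]]=255;m&=k
    ct=max(cv2.findContours(m,0,2)[0],key=cv2.contourArea)
    hull=cv2.convexHull(ct); p=cv2.approxPolyDP(hull,5,True).reshape(-1,2)
    print(n,p.tolist()); print(np.array([ray(c,u,.045) for u in p]).round(3).tolist())
v=np.hstack([cv2.resize(S[125:230,190:300],None,fx=3.6,fy=3.6,interpolation=2),cv2.resize(D[185:275,190:305],(400,378),interpolation=2)])
cv2.imwrite("pics/crop0.png",v); print(v.shape)
E
```

```text
green scene [(array([275.8, 185.4]), [273, 183, 7, 6, 29])]
green side [(array([241.7, 197.3]), [238, 194, 8, 7, 41])]
org scene [(array([246.9, 143.4]), [243, 129, 8, 28, 105]), (array([230.9, 151.3]), [228, 143, 6, 17, 49]), (array([244.4, 193.7]), [238, 187, 13, 16, 117])]
org side [(array([272.9, 207.4]), [265, 202, 17, 12, 195]), (array([239.3, 235.4]), [235, 224, 8, 20, 80]), (array([202.2, 250.9]), [197, 239, 11, 25, 210])]
red scene [(array([246.3, 129.3]), [243, 125, 8, 11, 62]), (array([230.5, 141.9]), [227, 138, 7, 9, 41])]
red side [(array([238.4, 223.2]), [235, 219, 8, 10, 68]), (array([199.2, 230.9]), [193, 223, 13, 18, 185])]
scene [[294, 190], [252, 224], [191, 182], [238, 157]]
[[0.64, -0.172, 0.045], [0.457, -0.165, 0.045], [0.463, 0.086, 0.045], [0.648, 0.06, 0.045]]
side [[289, 195], [295, 261], [233, 261], [223, 252], [228, 195]]
[[0.461, -0.169, 0.045], [0.464, 0.093, 0.045], [0.62, 0.094, 0.045], [0.647, 0.063, 0.045], [0.646, -0.168, 0.045]]
(378, 796, 3)
```

View pics/crop0.png

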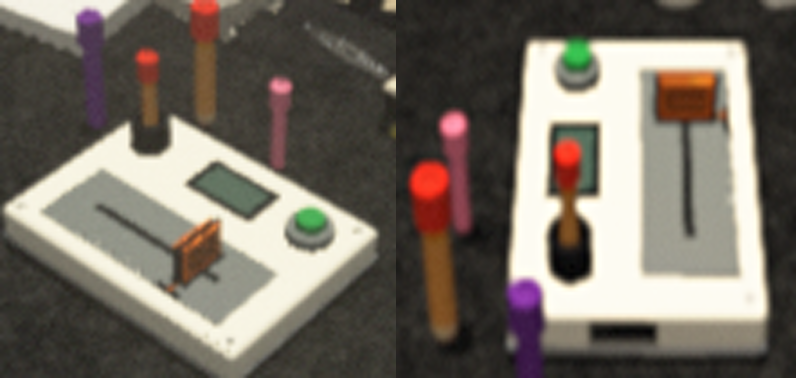

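The crop confirms it: the sample tube is the red-capped one in the collar, and the lever is at the home end. The reader is centred near (0.555, -0.04), with its axes nearly along the world's. I'll turn the tool so its x runs along the slot, shut the gripper, and go above the home side.

Call:
{"api": "step_arm", "payload": {"moves": [{"rz":10.6,"gripper":-1},{"rz":10.6},{"rz":10.6},{"rz":10.6},{"rz":10.6},{"rz":10.6},{}], "grip_force": 60}}

```text
invalid input at $.moves[0]: expected keys rx, ry, rz, dx, dy, dz, gripper
```

Call:
{"api": "step_arm", "payload": {"moves": [{"dx":-48,"dy":13},{"dx":-48,"dy":13},{"dx":-48,"dy":13},{"dx":-48,"dy":13},{"dx":-48,"dy":13},{"dx":-48,"dy":13},{"dx":-48,"dy":13},{"dx":-48,"dy":13},{"dx":-48,"dy":13},{"dx":-48,"dy":13},{"dx":-48,"dy":13},{"dx":-48,"dy":13},{"dx":-48,"dy":13},{"dx":-48,"dy":13},{"dx":-48,"dy":13},{"dx":-48,"dy":13},{},{}]}}

```text
invalid input at $.moves[0]: expected keys rx, ry, rz, dx, dy, dz, gripper
```

```bash
python3 - <<'E'
from h import *
c=r.camera_info("wrist"); W=r.grab_frame("wrist"); cv2.imwrite("pics/w1.png",W)
o=r.get_obs(); print(o["clock"],o["tcp_pos"],cv2.Rodrigues(o["orientation"])[0].round(3).tolist(),o["grip_width"],o["joints"])
np.savez("w1.npz",**c)
print("green",blobs(W,45,85)); print("org",blobs(W,5,16,amin=40)); 
cs,cd=r.camera_info("scene"),r.camera_info("side")
tri=lambda a,b:(lambda X:(X[:3]/X[3]).ravel().round(4))(cv2.triangulatePoints(P(cs),P(cd),np.array(a,float),np.array(b,float)))
print("btn",tri((275.8,185.4),(241.7,197.3)),"lever",tri((244.4,193.7),(272.9,207.4)),"cap",tri((230.5,141.9),(238.4,223.2)))
E
```

```text
0.15 [0.30479384 0.6018078  0.25256775] [[-0.892, 0.452, -0.001], [0.452, 0.892, -0.001], [-0.0, -0.001, -1.0]] 0.0852102283354907 [-1.21011131  0.47760407  0.02236856  1.5561908  -0.01150794  1.10929451
 -0.08309849]
green []
org []
btn [ 0.603  -0.1314  0.0659] lever [ 0.514  -0.086   0.0673] cap [0.6055 0.0501 0.1341]
```

View pics/w1.png

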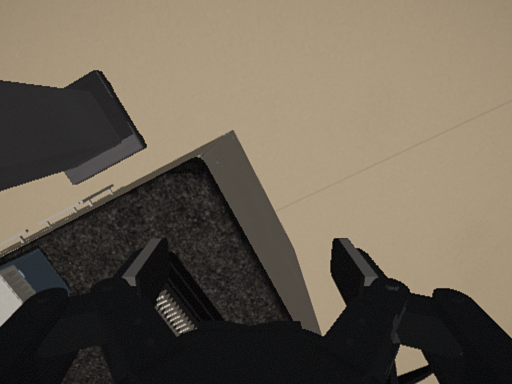

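The moves were refused because every row needs all seven keys. The wrist view still shows only the bench corner near the start pose. I'll resend with full rows.

Call:
{"api": "step_arm", "payload": {"moves": [{"rx":0,"ry":0,"rz":10.6,"dx":0,"dy":0,"dz":0,"gripper":-1},{"rx":0,"ry":0,"rz":10.6,"dx":0,"dy":0,"dz":0,"gripper":-1},{"rx":0,"ry":0,"rz":10.6,"dx":0,"dy":0,"dz":0,"gripper":-1},{"rx":0,"ry":0,"rz":10.6,"dx":0,"dy":0,"dz":0,"gripper":-1},{"rx":0,"ry":0,"rz":10.6,"dx":0,"dy":0,"dz":0,"gripper":-1},{"rx":0,"ry":0,"rz":10.6,"dx":0,"dy":0,"dz":0,"gripper":-1},{"rx":0,"ry":0,"rz":0,"dx":0,"dy":0,"dz":0,"gripper":-1}], "grip_force": 60}}

```text
clock: 1.02
tcp_pos: [0.3047, 0.6021, 0.2529]
orientation: [2.228, 2.214, -0.001]
contact_force: [0.2, -0.8, 0.3]
grip_width: -0.0
gripper_force: 0.0
```

Call:
{"api": "step_arm", "payload": {"moves": [{"rx":0,"ry":0,"rz":0,"dx":-48,"dy":13,"dz":0,"gripper":-1},{"rx":0,"ry":0,"rz":0,"dx":-48,"dy":13,"dz":0,"gripper":-1},{"rx":0,"ry":0,"rz":0,"dx":-48,"dy":13,"dz":0,"gripper":-1},{"rx":0,"ry":0,"rz":0,"dx":-48,"dy":13,"dz":0,"gripper":-1},{"rx":0,"ry":0,"rz":0,"dx":-48,"dy":13,"dz":0,"gripper":-1},{"rx":0,"ry":0,"rz":0,"dx":-48,"dy":13,"dz":0,"gripper":-1},{"rx":0,"ry":0,"rz":0,"dx":-48,"dy":13,"dz":0,"gripper":-1},{"rx":0,"ry":0,"rz":0,"dx":-48,"dy":13,"dz":0,"gripper":-1},{"rx":0,"ry":0,"rz":0,"dx":-48,"dy":13,"dz":0,"gripper":-1},{"rx":0,"ry":0,"rz":0,"dx":-48,"dy":13,"dz":0,"gripper":-1},{"rx":0,"ry":0,"rz":0,"dx":-48,"dy":13,"dz":0,"gripper":-1},{"rx":0,"ry":0,"rz":0,"dx":-48,"dy":13,"dz":0,"gripper":-1},{"rx":0,"ry":0,"rz":0,"dx":-48,"dy":13,"dz":0,"gripper":-1},{"rx":0,"ry":0,"rz":0,"dx":-48,"dy":13,"dz":0,"gripper":-1},{"rx":0,"ry":0,"rz":0,"dx":-48,"dy":13,"dz":0,"gripper":-1},{"rx":0,"ry":0,"rz":0,"dx":-48,"dy":13,"dz":0,"gripper":-1},{"rx":0,"ry":0,"rz":0,"dx":0,"dy":0,"dz":0,"gripper":-1},{"rx":0,"ry":0,"rz":0,"dx":0,"dy":0,"dz":0,"gripper":-1}]}}

```text
clock: 3.28
tcp_pos: [0.5065, -0.1671, 0.253]
orientation: [-2.227, -2.214, 0.0]
contact_force: [-0.1, 0.4, -0.6]
grip_width: -0.0005
gripper_force: 0.0
```

```bash
python3 - <<'E'
from h import *
c=r.camera_info("wrist"); W=r.grab_frame("wrist"); cv2.imwrite("pics/w2.png",W)
o=r.get_obs(); print(o["clock"],o["tcp_pos"],cv2.Rodrigues(o["orientation"])[0].round(3).tolist(),o["grip_width"],o["joints"])
np.savez("w2.npz",**c)
print("green",[(p,ray(c,p,.066).round(4),s) for p,s in blobs(W,45,85)]); print("org",[(p,ray(c,p,.084).round(4),s) for p,s in blobs(W,5,16,amin=40)])
E
```

```text
3.325 [ 0.50661759 -0.16632208  0.25301501] [[0.005, 1.0, -0.001], [1.0, -0.005, 0.001], [0.001, -0.001, -1.0]] 7.867470919429129e-05 [-0.38315309  0.28861625  0.71316885  1.92954136 -0.2232537   1.00352588
  0.42589487]
green [(array([338. , 142.6]), array([ 0.6054, -0.1276,  0.066 ]), [327, 132, 23, 22, 389])]
org [(array([259.4,  96.6]), array([ 0.5173, -0.0796,  0.084 ]), [237, 95, 44, 4, 162]), (array([257.5, 105.8]), array([ 0.5154, -0.0883,  0.084 ]), [237, 104, 44, 5, 195])]
```

View pics/w2.png

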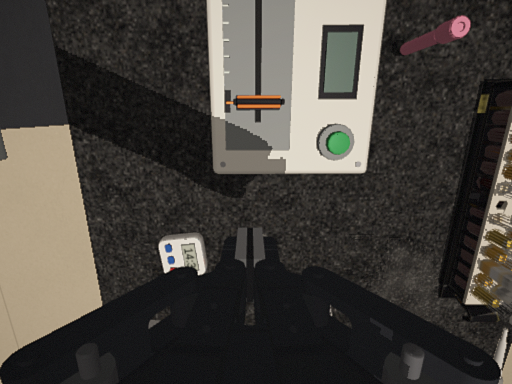

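The wrist view shows the lever fin at (259,101), inside the home bar on the left (rows 90-112). The white index marks lie at column ~226, near rows 85, 71, 56, 41 and 24, and the button is at (338,143). I'll measure the marks and reader edges now.

```bash
python3 - <<'E'
from h import *
c=dict(np.load("w2.npz")); W=cv2.imread("pics/w2.png")
g=cv2.cvtColor(W,6)
prof=g[0:125,224:228].mean(1); print(prof.astype(int).tolist())
from scipy.signal import find_peaks
pk,_=find_peaks(prof,prominence=8)
for p in pk: print(p,ray(c,(226,p),.045).round(4))
m=g>140
for row in (140,165,30): 
    cols=np.where(m[row,190:400])[0]+190; print(row,cols.min(),cols.max(),[ray(c,(k,row),.045).round(4).tolist() for k in(cols.min(),cols.max())])
for p in [(258,94),(258,98.5),(258,103.5),(258,108.5)]: print(p,ray(c,p,.084).round(4))
t=blobs(W,100,130,roi=(150,220,220,290)); print(t)
print(ray(c,(290,172.5),.045),ray(c,(183,255),.022))
E
```

```text
[139, 139, 138, 132, 151, 215, 172, 138, 138, 139, 140, 139, 140, 140, 140, 140, 140, 140, 140, 140, 139, 158, 209, 214, 142, 138, 141, 142, 142, 142, 142, 142, 142, 143, 141, 142, 142, 140, 160, 211, 215, 109, 138, 143, 142, 143, 142, 143, 143, 143, 142, 143, 143, 141, 148, 183, 216, 135, 141, 144, 145, 144, 145, 144, 145, 145, 144, 144, 146, 146, 152, 185, 216, 171, 145, 147, 149, 149, 149, 150, 150, 150, 149, 150, 154, 153, 148, 148, 149, 143, 84, 68, 76, 75, 73, 73, 73, 72, 72, 72, 69, 88, 125, 123, 81, 72, 75, 75, 76, 76, 74, 74, 113, 174, 172, 170, 171, 172, 169, 146, 137, 92, 86, 86, 88]
5 [0.4835 0.0127 0.045 ]
23 [ 0.483  -0.0038  0.045 ]
40 [ 0.4825 -0.0199  0.045 ]
56 [ 0.482  -0.0355  0.045 ]
72 [ 0.4815 -0.0516  0.045 ]
84 [ 0.4811 -0.064   0.045 ]
102 [ 0.4805 -0.0832  0.045 ]
113 [ 0.4802 -0.0952  0.045 ]
140 265 369 [[0.5254, -0.1262, 0.045], [0.6485, -0.127, 0.045]]
165 286 366 [[0.5512, -0.1564, 0.045], [0.6484, -0.157, 0.045]]
30 208 382 [[0.4636, -0.0102, 0.045], [0.6489, -0.0114, 0.045]]
(258, 94) [ 0.5159 -0.0771  0.084 ]
(258, 98.5) [ 0.5159 -0.0814  0.084 ]
(258, 103.5) [ 0.5159 -0.0861  0.084 ]
(258, 108.5) [ 0.5159 -0.0909  0.084 ]
[(array([168. , 247.7]), [165, 244, 7, 8, 38]), (array([170.6, 259.6]), [168, 257, 6, 7, 34])]
[ 0.55639144 -0.1657165   0.045     ] [ 0.41054867 -0.29061708  0.022     ]
```

Call:
{"api": "step_arm", "payload": {"moves": [{"rx":0,"ry":0,"rz":0,"dx":36,"dy":10,"dz":0,"gripper":-1},{"rx":0,"ry":0,"rz":0,"dx":0,"dy":0,"dz":40,"gripper":-1},{"rx":0,"ry":0,"rz":0,"dx":0,"dy":0,"dz":40,"gripper":-1},{"rx":0,"ry":0,"rz":0,"dx":0,"dy":0,"dz":40,"gripper":-1},{"rx":0,"ry":0,"rz":0,"dx":0,"dy":0,"dz":30,"gripper":-1},{"rx":0,"ry":0,"rz":0,"dx":0,"dy":0,"dz":20,"gripper":-1},{"rx":0,"ry":0,"rz":0,"dx":0,"dy":0,"dz":0,"gripper":-1},{"rx":0,"ry":0,"rz":0,"dx":0,"dy":0,"dz":0,"gripper":-1}]}}

```text
clock: 4.32
tcp_pos: [0.5176, -0.1307, 0.0841]
orientation: [2.228, 2.214, 0.002]
contact_force: [1.0, -0.4, 0.6]
grip_width: -0.0001
gripper_force: 0.0
```

```bash
python3 - <<'E'
from h import *
c=r.camera_info("wrist"); o=r.get_obs(); W=r.grab_frame("wrist"); cv2.imwrite("pics/w3.png",W)
print(o["clock"],o["tcp_pos"],o["contact_force"],cv2.Rodrigues(o["orientation"])[0].round(3).tolist())
print("org",[(p,ray(c,p,.084).round(4),s) for p,s in blobs(W,5,16,amin=40)])
E
```

```text
4.325 [ 0.51760339 -0.13073723  0.08407941] [ 1.02272768 -0.4152332   0.60448767] [[0.006, 1.0, 0.001], [1.0, -0.006, 0.0], [0.0, 0.001, -1.0]]
org [(array([243.8, 158.8]), array([ 0.5159, -0.0778,  0.084 ]), [184, 149, 111, 17, 1107]), (array([244.4, 180.4]), array([ 0.516 , -0.0877,  0.084 ]), [198, 177, 96, 8, 735])]
```

View pics/w3.png

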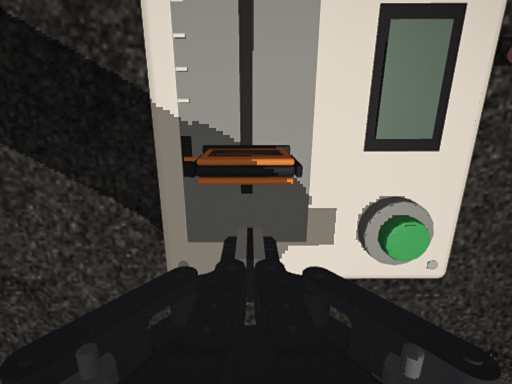

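The shut fingertips (250,245) are lined up behind the lever's middle (245,165), and the button at (405,240) is clear. Now pushing gently.

Call:
{"api": "step_arm", "payload": {"moves": [{"rx":0,"ry":0,"rz":0,"dx":10,"dy":0,"dz":1,"gripper":-1},{"rx":0,"ry":0,"rz":0,"dx":10,"dy":0,"dz":0,"gripper":-1},{"rx":0,"ry":0,"rz":0,"dx":5,"dy":0,"dz":0,"gripper":-1},{"rx":0,"ry":0,"rz":0,"dx":4,"dy":0,"dz":0,"gripper":-1},{"rx":0,"ry":0,"rz":0,"dx":4,"dy":0,"dz":0,"gripper":-1},{"rx":0,"ry":0,"rz":0,"dx":4,"dy":0,"dz":0,"gripper":-1},{"rx":0,"ry":0,"rz":0,"dx":4,"dy":0,"dz":0,"gripper":-1},{"rx":0,"ry":0,"rz":0,"dx":4,"dy":0,"dz":0,"gripper":-1},{"rx":0,"ry":0,"rz":0,"dx":3,"dy":0,"dz":0,"gripper":-1},{"rx":0,"ry":0,"rz":0,"dx":0,"dy":0,"dz":0,"gripper":-1}]}}

```text
clock: 5.62
tcp_pos: [0.5174, -0.0843, 0.0824]
orientation: [2.23, 2.211, -0.001]
contact_force: [-0.1, -4.4, 0.7]
grip_width: 0.0
gripper_force: 2.2
```

```bash
cat > look.py <<'E'
from h import *
import sys
c=r.camera_info("wrist"); o=r.get_obs(); W=r.grab_frame("wrist"); cv2.imwrite(f"pics/{sys.argv[1]}.png",W)
print(o["clock"],o["tcp_pos"].round(4),o["contact_force"].round(2))
for p,s in blobs(W,5,16,amin=40,roi=(150,0,330,300)): print(p,s,"far/near edge y",[ray(c,(p[0],v),.084)[1].round(4) for v in(s[1],s[1]+s[3])])
E
python3 look.py w4
```

```text
5.625 [ 0.5174 -0.0843  0.0824] [-0.13 -4.44  0.66]
[246.6 213.4] [200, 198, 93, 29, 1855] far/near edge y [np.float64(-0.049), np.float64(-0.0633)]
[194.5 206.5] [187, 205, 16, 4, 62] far/near edge y [np.float64(-0.0521), np.float64(-0.0541)]
[245.3 239.3] [201, 236, 91, 8, 685] far/near edge y [np.float64(-0.0679), np.float64(-0.0721)]
```

Call:
{"api": "step_arm", "payload": {"moves": [{"rx":0,"ry":0,"rz":0,"dx":2,"dy":0,"dz":0,"gripper":-1},{"rx":0,"ry":0,"rz":0,"dx":0,"dy":0,"dz":0,"gripper":-1}]}}

```text
clock: 5.92
tcp_pos: [0.5174, -0.0827, 0.0824]
orientation: [2.231, 2.21, -0.001]
contact_force: [-1.5, -6.1, 2.0]
grip_width: 0.0001
gripper_force: 2.8
```

Call:
{"api": "step_arm", "payload": {"moves": [{"rx":0,"ry":0,"rz":0,"dx":2,"dy":0,"dz":0,"gripper":-1},{"rx":0,"ry":0,"rz":0,"dx":0,"dy":0,"dz":0,"gripper":-1}]}}

```text
clock: 6.18
tcp_pos: [0.5175, -0.0796, 0.0823]
orientation: [-2.231, -2.212, 0.0]
contact_force: [-0.4, -2.3, 2.1]
grip_width: 0.0001
gripper_force: 1.5
```

Call:
{"api": "step_arm", "payload": {"moves": [{"rx":0,"ry":0,"rz":0,"dx":2,"dy":0,"dz":0,"gripper":-1},{"rx":0,"ry":0,"rz":0,"dx":0,"dy":0,"dz":0,"gripper":-1}]}}

```text
clock: 6.42
tcp_pos: [0.5175, -0.0763, 0.0821]
orientation: [-2.228, -2.213, -0.001]
contact_force: [0.4, -0.2, -0.0]
grip_width: 0.0002
gripper_force: 0.0
```

```bash
python3 look.py w5
```

```text
6.425 [ 0.5175 -0.0763  0.0821] [ 0.37 -0.25 -0.04]
[246.5 210.4] [200, 195, 93, 28, 1824] far/near edge y [np.float64(-0.0395), np.float64(-0.0532)]
[194.2 203.6] [187, 202, 16, 5, 65] far/near edge y [np.float64(-0.0427), np.float64(-0.0451)]
[246.9 235.7] [201, 232, 91, 8, 689] far/near edge y [np.float64(-0.0578), np.float64(-0.0619)]
```

First click: the push rose to 6 N, fell to nothing and the lever jumped ahead. The crest is at TCP y ≈ -0.079, so crests 2 and 3 should be near -0.063 and -0.047.

Call:
{"api": "step_arm", "payload": {"moves": [{"rx":0,"ry":0,"rz":0,"dx":3,"dy":0,"dz":0,"gripper":-1},{"rx":0,"ry":0,"rz":0,"dx":3,"dy":0,"dz":0,"gripper":-1},{"rx":0,"ry":0,"rz":0,"dx":2,"dy":0,"dz":0,"gripper":-1},{"rx":0,"ry":0,"rz":0,"dx":0,"dy":0,"dz":0,"gripper":-1}]}}

```text
clock: 6.98
tcp_pos: [0.5176, -0.0693, 0.0823]
orientation: [-2.23, -2.213, -0.0]
contact_force: [0.4, 0.0, -0.4]
grip_width: -0.0
gripper_force: 0.0
```

Call:
{"api": "step_arm", "payload": {"moves": [{"rx":0,"ry":0,"rz":0,"dx":2,"dy":0,"dz":0,"gripper":-1},{"rx":0,"ry":0,"rz":0,"dx":0,"dy":0,"dz":0,"gripper":-1}]}}

```text
clock: 7.22
tcp_pos: [0.5176, -0.0685, 0.0824]
orientation: [2.231, 2.211, -0.001]
contact_force: [-0.6, -3.3, 0.3]
grip_width: 0.0001
gripper_force: 2.0
```

Call:
{"api": "step_arm", "payload": {"moves": [{"rx":0,"ry":0,"rz":0,"dx":2,"dy":0,"dz":0,"gripper":-1},{"rx":0,"ry":0,"rz":0,"dx":0,"dy":0,"dz":0,"gripper":-1}]}}

```text
clock: 7.48
tcp_pos: [0.5176, -0.0671, 0.0824]
orientation: [2.231, 2.21, -0.001]
contact_force: [-0.1, -5.5, 0.5]
grip_width: -0.0003
gripper_force: 3.0
```

Call:
{"api": "step_arm", "payload": {"moves": [{"rx":0,"ry":0,"rz":0,"dx":2,"dy":0,"dz":0,"gripper":-1},{"rx":0,"ry":0,"rz":0,"dx":0,"dy":0,"dz":0,"gripper":-1}]}}

```text
clock: 7.72
tcp_pos: [0.5176, -0.0641, 0.0824]
orientation: [2.231, 2.211, -0.0]
contact_force: [-0.0, -4.5, 0.5]
grip_width: 0.0004
gripper_force: 1.8
```

```bash
python3 look.py w6
```

```text
7.725 [ 0.5176 -0.0641  0.0824] [-0.02 -4.51  0.52]
[246.6 213.3] [200, 198, 93, 28, 1842] far/near edge y [np.float64(-0.0288), np.float64(-0.0426)]
[194.3 206.5] [187, 205, 16, 4, 62] far/near edge y [np.float64(-0.0319), np.float64(-0.0339)]
[245.2 239.2] [201, 236, 91, 8, 658] far/near edge y [np.float64(-0.0477), np.float64(-0.0519)]
```

Call:
{"api": "step_arm", "payload": {"moves": [{"rx":0,"ry":0,"rz":0,"dx":1,"dy":0,"dz":0,"gripper":-1},{"rx":0,"ry":0,"rz":0,"dx":0,"dy":0,"dz":0,"gripper":-1}]}}

```text
clock: 8.02
tcp_pos: [0.5176, -0.0617, 0.0822]
orientation: [-2.229, -2.213, -0.001]
contact_force: [-0.3, -0.9, 1.0]
grip_width: 0.0001
gripper_force: 0.4
```

Call:
{"api": "step_arm", "payload": {"moves": [{"rx":0,"ry":0,"rz":0,"dx":1,"dy":0,"dz":0,"gripper":-1},{"rx":0,"ry":0,"rz":0,"dx":0,"dy":0,"dz":0,"gripper":-1}]}}

```text
clock: 8.28
tcp_pos: [0.5177, -0.0607, 0.0822]
orientation: [-2.229, -2.213, -0.001]
contact_force: [0.2, -0.4, -0.4]
grip_width: -0.0005
gripper_force: 0.0
```

```bash
python3 look.py w7
```

```text
8.275 [ 0.5177 -0.0607  0.0822] [ 0.2  -0.41 -0.39]
[245.8 213.1] [199, 198, 94, 28, 1765] far/near edge y [np.float64(-0.0254), np.float64(-0.0392)]
[194.6 205.8] [187, 204, 16, 5, 61] far/near edge y [np.float64(-0.0281), np.float64(-0.0305)]
[245.  238.4] [201, 235, 91, 8, 698] far/near edge y [np.float64(-0.0438), np.float64(-0.048)]
```

The gap looks smaller than expected. The snap may be damped, so I'll wait a moment and look again.

Call:
{"api": "step_arm", "payload": {"moves": [{"rx":0,"ry":0,"rz":0,"dx":0,"dy":0,"dz":0,"gripper":-1},{"rx":0,"ry":0,"rz":0,"dx":0,"dy":0,"dz":0,"gripper":-1},{"rx":0,"ry":0,"rz":0,"dx":0,"dy":0,"dz":0,"gripper":-1},{"rx":0,"ry":0,"rz":0,"dx":0,"dy":0,"dz":0,"gripper":-1}]}}

```text
clock: 8.82
tcp_pos: [0.5177, -0.0615, 0.0823]
orientation: [-2.23, -2.212, -0.0]
contact_force: [0.3, -0.6, 0.1]
grip_width: -0.0001
gripper_force: 0.0
```

```bash
python3 look.py w8; python3 -c "
import cv2;W=cv2.imread('pics/w8.png');cv2.imwrite('pics/w8c.png',cv2.resize(W[0:300,130:330],None,fx=2,fy=2))"
```

```text
8.825 [ 0.5177 -0.0615  0.0823] [ 0.25 -0.62  0.13]
[245.8 211.1] [199, 196, 94, 28, 1817] far/near edge y [np.float64(-0.0253), np.float64(-0.039)]
[194.3 204.5] [187, 203, 16, 4, 62] far/near edge y [np.float64(-0.0284), np.float64(-0.0304)]
[246.4 236.5] [201, 233, 91, 8, 710] far/near edge y [np.float64(-0.0436), np.float64(-0.0478)]
```

View pics/w8c.png

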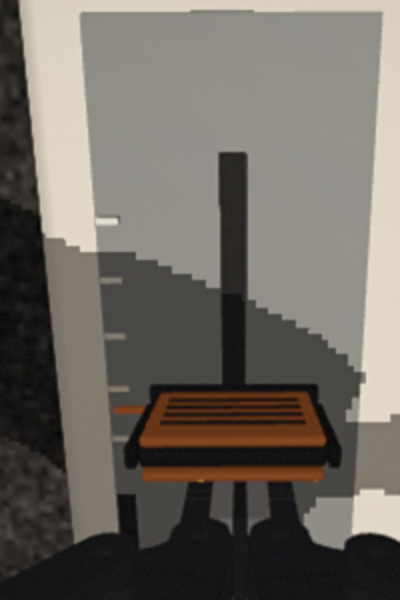

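The pointer (crop (128,410)) lies between marks 1 (439) and 2 (389). Whether that is parallax depends on the pointer's height, so I'll work that out.

```bash
python3 - <<'E'
from h import *
c2=dict(np.load("w2.npz")); R=cv2.Rodrigues(c2["rvec"])[0]
off=np.array([.5176,-.1307,.0841])-np.array([.5066,-.1663,.253])
c3=dict(c2); c3["tvec"]=c2["tvec"]-R@off
I2,I3=cv2.imread("pics/w2.png"),cv2.imread("pics/w3.png")
b2=blobs(I2,5,20,s=100,v=50,roi=(222,95,236,110),amin=1); b3=blobs(I3,5,20,s=100,v=50,roi=(175,150,197,170),amin=2)
print(b2,b3)
X=cv2.triangulatePoints(P(c2),P(c3),np.float64(b2[0][0]),np.float64(b3[0][0])); print((X[:3]/X[3]).ravel())
c=r.camera_info("wrist"); print("cam",-cv2.Rodrigues(c["rvec"])[0].T@c["tvec"])
for z in(.045,.050,.055,.06,.065,.07): print(z,"w2",ray(c2,b2[0][0],z)[1],"now",ray(c,(194.3,204.5),z)[1])
print("marks now",[ray(c,(187,v/2),.045)[1].round(4) for v in(439,389,336,280,220)])
E
```

```text
[(array([229.3, 102.2]), [226, 101, 8, 4, 26])] [(array([189.9, 158.5]), [184, 157, 13, 4, 51])]
[ 0.48466982 -0.08360411  0.05105803]
cam [0.51872045 0.01145335 0.20286724]
0.045 w2 -0.08344666409955616 now -0.042466343424607464
0.05 w2 -0.08360867056952509 now -0.040758589222157665
0.055 w2 -0.08377067703949401 now -0.03905083501970788
0.06 w2 -0.08393268350946294 now -0.03734308081725807
0.065 w2 -0.08409468997943186 now -0.03563532661480827
0.07 w2 -0.08425669644940079 now -0.03392757241235847
marks now [np.float64(-0.0522), np.float64(-0.0361), np.float64(-0.0199), np.float64(-0.0037), np.float64(0.0126)]
```

By the pointer, the lever seems to sit a little past crest 2 and not quite in notch 2. I'll back off so the camera is straight above the pointer, which removes the parallax, and measure again.

Call:
{"api": "step_arm", "payload": {"moves": [{"rx":0,"ry":0,"rz":0,"dx":-20,"dy":0,"dz":0,"gripper":-1},{"rx":0,"ry":0,"rz":0,"dx":-25,"dy":0,"dz":0,"gripper":-1},{"rx":0,"ry":0,"rz":0,"dx":0,"dy":0,"dz":0,"gripper":-1},{"rx":0,"ry":0,"rz":0,"dx":0,"dy":0,"dz":0,"gripper":-1}]}}

```text
clock: 9.38
tcp_pos: [0.5173, -0.1058, 0.0822]
orientation: [-2.23, -2.212, -0.0]
contact_force: [0.0, -0.5, -0.2]
grip_width: 0.0001
gripper_force: 0.0
```

```bash
cat > ptr.py <<'E'
from h import *
import sys
from scipy.signal import find_peaks
c=r.camera_info("wrist"); o=r.get_obs(); W=r.grab_frame("wrist"); cv2.imwrite(f"pics/{sys.argv[1]}.png",W)
print(o["clock"],o["tcp_pos"].round(4),o["contact_force"].round(2),"cam",(-cv2.Rodrigues(c["rvec"])[0].T@c["tvec"]).round(4))
u0,v0=proj(c,[.4835,-.0355,.045])[0]; g=cv2.cvtColor(W,6)
x=int(u0); prof=g[:300,x-2:x+3].mean(1); pk,_=find_peaks(prof,prominence=12)
print("marks",[(int(p),ray(c,(x,p),.045)[1].round(4)) for p in pk])
for p,s in blobs(W,5,20,s=100,v=50,amin=15,roi=(x-20,0,x+20,300)): print("ptr",p,s,[ray(c,p,z)[1].round(4) for z in(.046,.051,.056,.06)])
E
python3 ptr.py p1
```

```text
9.375 [ 0.5173 -0.1058  0.0822] [ 0.04 -0.49 -0.25] cam [ 0.5184 -0.0328  0.2028]
marks [(53, np.float64(-0.0031)), (86, np.float64(-0.0192)), (117, np.float64(-0.0353)), (122, np.float64(-0.038)), (146, np.float64(-0.0513)), (264, np.float64(-0.1274))]
ptr [199.9 123.3] [194, 119, 12, 9, 96] [np.float64(-0.0387), np.float64(-0.0385), np.float64(-0.0383), np.float64(-0.0382)]
ptr [183.6 129.4] [182, 128, 5, 4, 17] [np.float64(-0.0419), np.float64(-0.0416), np.float64(-0.0413), np.float64(-0.0411)]
ptr [200.6 144.5] [195, 141, 11, 8, 78] [np.float64(-0.0504), np.float64(-0.0498), np.float64(-0.0493), np.float64(-0.0488)]
```

```bash
python3 -c "
import cv2;W=cv2.imread('pics/p1.png');cv2.imwrite('pics/p1c.png',cv2.resize(W[30:190,160:330],None,fx=3.5,fy=3.5,interpolation=cv2.INTER_NEAREST))"
```

```text
(no output)
```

View pics/p1c.png

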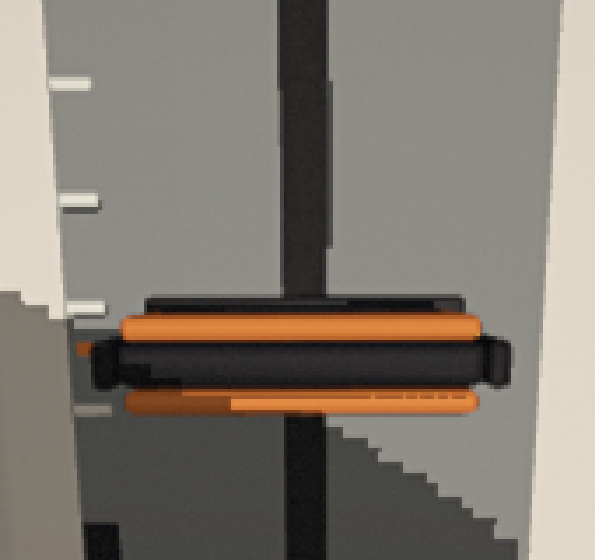

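With no parallax, the pointer (crop (85,348)) is 6.3 mm short of mark 2 (308). The lever is at about 0.051, resting just past crest 2 because I crept over it. Contact therefore means q ≈ TCP y + 0.111, so I'll push on to notch 2.

Call:
{"api": "step_arm", "payload": {"moves": [{"rx":0,"ry":0,"rz":0,"dx":20,"dy":0,"dz":0,"gripper":-1},{"rx":0,"ry":0,"rz":0,"dx":20,"dy":0,"dz":0,"gripper":-1},{"rx":0,"ry":0,"rz":0,"dx":4,"dy":0,"dz":0,"gripper":-1},{"rx":0,"ry":0,"rz":0,"dx":2,"dy":0,"dz":0,"gripper":-1},{"rx":0,"ry":0,"rz":0,"dx":2,"dy":0,"dz":0,"gripper":-1},{"rx":0,"ry":0,"rz":0,"dx":0,"dy":0,"dz":0,"gripper":-1}]}}

```text
clock: 10.18
tcp_pos: [0.5176, -0.059, 0.0823]
orientation: [2.231, 2.212, -0.0]
contact_force: [-0.2, 0.3, -0.6]
grip_width: 0.0003
gripper_force: 0.0
```

```bash
python3 look.py w9
```

```text
10.175 [ 0.5176 -0.059   0.0823] [-0.2   0.31 -0.63]
[246.2 203.5] [199, 189, 94, 26, 1698] far/near edge y [np.float64(-0.0194), np.float64(-0.0319)]
[193.9 197.5] [187, 196, 15, 4, 59] far/near edge y [np.float64(-0.0225), np.float64(-0.0244)]
[244.6 228.3] [200, 225, 93, 8, 682] far/near edge y [np.float64(-0.0369), np.float64(-0.041)]
```

Second click: the lever is at q ≈ 0.057 and there is a clear gap to the fingers. Now for the third.

Call:
{"api": "step_arm", "payload": {"moves": [{"rx":0,"ry":0,"rz":0,"dx":3,"dy":0,"dz":0,"gripper":-1},{"rx":0,"ry":0,"rz":0,"dx":3,"dy":0,"dz":0,"gripper":-1},{"rx":0,"ry":0,"rz":0,"dx":2,"dy":0,"dz":0,"gripper":-1},{"rx":0,"ry":0,"rz":0,"dx":0,"dy":0,"dz":0,"gripper":-1}]}}

```text
clock: 10.72
tcp_pos: [0.5177, -0.0522, 0.0824]
orientation: [2.23, 2.21, -0.002]
contact_force: [0.3, -4.9, 0.3]
grip_width: 0.0003
gripper_force: 2.6
```

Call:
{"api": "step_arm", "payload": {"moves": [{"rx":0,"ry":0,"rz":0,"dx":2,"dy":0,"dz":0,"gripper":-1},{"rx":0,"ry":0,"rz":0,"dx":0,"dy":0,"dz":0,"gripper":-1}]}}

```text
clock: 10.98
tcp_pos: [0.5177, -0.0502, 0.0824]
orientation: [2.231, 2.21, -0.002]
contact_force: [0.6, -4.6, -0.9]
grip_width: -0.0002
gripper_force: 2.6
```

Call:
{"api": "step_arm", "payload": {"moves": [{"rx":0,"ry":0,"rz":0,"dx":2,"dy":0,"dz":0,"gripper":-1},{"rx":0,"ry":0,"rz":0,"dx":0,"dy":0,"dz":0,"gripper":-1}]}}

```text
clock: 11.22
tcp_pos: [0.5177, -0.0471, 0.0823]
orientation: [2.231, 2.211, -0.001]
contact_force: [0.1, -2.4, 0.4]
grip_width: -0.0001
gripper_force: 1.4
```

```bash
python3 look.py w10
```

```text
11.225 [ 0.5177 -0.0471  0.0823] [ 0.12 -2.41  0.43]
[246.2 213.3] [200, 198, 93, 28, 1836] far/near edge y [np.float64(-0.0118), np.float64(-0.0256)]
[194.3 206.5] [187, 205, 16, 4, 62] far/near edge y [np.float64(-0.015), np.float64(-0.0169)]
[245.2 239.2] [201, 236, 91, 8, 658] far/near edge y [np.float64(-0.0307), np.float64(-0.0349)]
```

Call:
{"api": "step_arm", "payload": {"moves": [{"rx":0,"ry":0,"rz":0,"dx":2,"dy":0,"dz":0,"gripper":-1},{"rx":0,"ry":0,"rz":0,"dx":1,"dy":0,"dz":0,"gripper":-1},{"rx":0,"ry":0,"rz":0,"dx":0,"dy":0,"dz":0,"gripper":-1},{"rx":0,"ry":0,"rz":0,"dx":0,"dy":0,"dz":0,"gripper":-1}]}}

```text
clock: 11.78
tcp_pos: [0.5178, -0.0432, 0.0823]
orientation: [-2.23, -2.213, -0.0]
contact_force: [-0.3, -1.0, -0.2]
grip_width: -0.0
gripper_force: 0.0
```

```bash
python3 look.py w11
```

```text
11.775 [ 0.5178 -0.0432  0.0823] [-0.26 -1.   -0.16]
[244.8 202.9] [199, 189, 94, 26, 1697] far/near edge y [np.float64(-0.0036), np.float64(-0.0161)]
[193.4 197.4] [186, 196, 16, 4, 61] far/near edge y [np.float64(-0.0067), np.float64(-0.0086)]
[246.7 227.8] [200, 224, 92, 8, 675] far/near edge y [np.float64(-0.0206), np.float64(-0.0247)]
```

The third click has gone in (q ≈ 0.073, fingers clear). I'll back off and check from straight above.

Call:
{"api": "step_arm", "payload": {"moves": [{"rx":0,"ry":0,"rz":0,"dx":-20,"dy":0,"dz":0,"gripper":-1},{"rx":0,"ry":0,"rz":0,"dx":-27,"dy":0,"dz":0,"gripper":-1},{"rx":0,"ry":0,"rz":0,"dx":0,"dy":0,"dz":0,"gripper":-1},{"rx":0,"ry":0,"rz":0,"dx":0,"dy":0,"dz":0,"gripper":-1},{"rx":0,"ry":0,"rz":0,"dx":0,"dy":0,"dz":0,"gripper":-1}]}}

```text
clock: 12.45
tcp_pos: [0.5175, -0.0894, 0.0822]
orientation: [-2.228, -2.214, -0.0]
contact_force: [-0.1, 0.7, 1.0]
grip_width: 0.0004
gripper_force: 0.0
```

```bash
python3 ptr.py p2; python3 -c "
import cv2;W=cv2.imread('pics/p2.png');cv2.imwrite('pics/p2c.png',cv2.resize(W[30:190,160:330],None,fx=3.5,fy=3.5,interpolation=cv2.INTER_NEAREST))"
```

```text
12.45 [ 0.5175 -0.0894  0.0822] [-0.09  0.67  1.04] cam [ 0.5185 -0.0165  0.2028]
marks [(86, np.float64(-0.0029)), (147, np.float64(-0.0355)), (174, np.float64(-0.0513)), (264, np.float64(-0.1111))]
ptr [200.6 107.2] [193, 103, 15, 9, 121] [np.float64(-0.0138), np.float64(-0.0139), np.float64(-0.014), np.float64(-0.0141)]
ptr [183.  116.8] [181, 115, 5, 5, 21] [np.float64(-0.0188), np.float64(-0.0187), np.float64(-0.0187), np.float64(-0.0186)]
ptr [201. 129.] [194, 125, 14, 9, 115] [np.float64(-0.0255), np.float64(-0.0252), np.float64(-0.0249), np.float64(-0.0247)]
```

View pics/p2c.png

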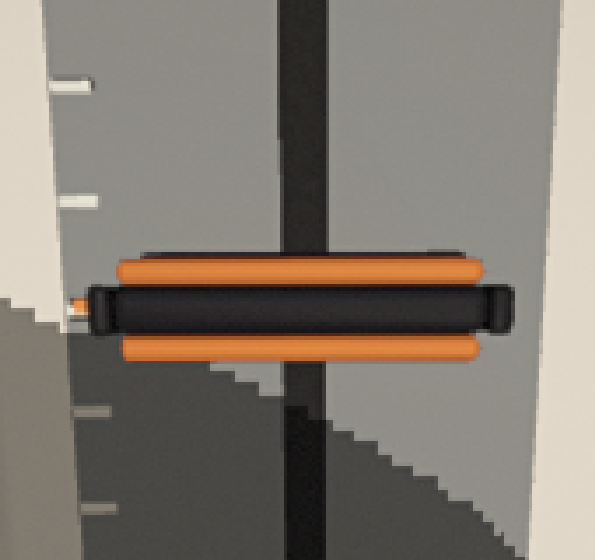

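The pointer lies on the third mark, with two marks below and two above, so the lever is in notch 3. Next is the button at about (0.605, -0.128): raise, go over it, then descend.

Call:
{"api": "step_arm", "payload": {"moves": [{"rx":0,"ry":0,"rz":0,"dx":0,"dy":0,"dz":-40,"gripper":-1},{"rx":0,"ry":0,"rz":0,"dx":-20,"dy":44,"dz":0,"gripper":-1},{"rx":0,"ry":0,"rz":0,"dx":-19,"dy":44,"dz":0,"gripper":-1},{"rx":0,"ry":0,"rz":0,"dx":0,"dy":0,"dz":10,"gripper":-1},{"rx":0,"ry":0,"rz":0,"dx":0,"dy":0,"dz":10,"gripper":-1},{"rx":0,"ry":0,"rz":0,"dx":0,"dy":0,"dz":7,"gripper":-1},{"rx":0,"ry":0,"rz":0,"dx":0,"dy":0,"dz":0,"gripper":-1},{"rx":0,"ry":0,"rz":0,"dx":0,"dy":0,"dz":0,"gripper":-1}]}}

```text
clock: 13.5
tcp_pos: [0.6049, -0.13, 0.0955]
orientation: [-2.23, -2.213, -0.0]
contact_force: [0.8, 0.2, -0.5]
grip_width: -0.0001
gripper_force: 0.0
```

Call:
{"api": "step_arm", "payload": {"moves": [{"rx":0,"ry":0,"rz":0,"dx":0,"dy":0,"dz":3,"gripper":-1},{"rx":0,"ry":0,"rz":0,"dx":0,"dy":0,"dz":0,"gripper":-1}]}}

```text
clock: 13.75
tcp_pos: [0.605, -0.1302, 0.0923]
orientation: [-2.23, -2.212, -0.0]
contact_force: [-0.4, -0.7, -0.1]
grip_width: 0.0001
gripper_force: 0.0
```

Call:
{"api": "step_arm", "payload": {"moves": [{"rx":0,"ry":0,"rz":0,"dx":0,"dy":0,"dz":3,"gripper":-1},{"rx":0,"ry":0,"rz":0,"dx":0,"dy":0,"dz":0,"gripper":-1}]}}

```text
clock: 14.0
tcp_pos: [0.6052, -0.1303, 0.0892]
orientation: [2.23, 2.212, 0.0]
contact_force: [0.3, -0.6, 0.4]
grip_width: 0.0003
gripper_force: 0.0
```

Tips are now at z ≈ 0.067. I'll continue in small steps, with a 1.5 mm correction in y.

Call:
{"api": "step_arm", "payload": {"moves": [{"rx":0,"ry":0,"rz":0,"dx":1.5,"dy":0,"dz":0,"gripper":-1},{"rx":0,"ry":0,"rz":0,"dx":0,"dy":0,"dz":2,"gripper":-1},{"rx":0,"ry":0,"rz":0,"dx":0,"dy":0,"dz":0,"gripper":-1}]}}

```text
clock: 14.38
tcp_pos: [0.6051, -0.1286, 0.0873]
orientation: [-2.23, -2.213, -0.0]
contact_force: [-0.1, -0.8, 2.7]
grip_width: -0.0
gripper_force: 1.2
```

Call:
{"api": "step_arm", "payload": {"moves": [{"rx":0,"ry":0,"rz":0,"dx":0,"dy":0,"dz":2,"gripper":-1},{"rx":0,"ry":0,"rz":0,"dx":0,"dy":0,"dz":0,"gripper":-1}]}}

```text
clock: 14.62
tcp_pos: [0.6052, -0.1286, 0.0853]
orientation: [-2.23, -2.212, -0.0]
contact_force: [-0.5, 1.9, 4.3]
grip_width: 0.0002
gripper_force: 1.8
```

Call:
{"api": "step_arm", "payload": {"moves": [{"rx":0,"ry":0,"rz":0,"dx":0,"dy":0,"dz":2,"gripper":-1},{"rx":0,"ry":0,"rz":0,"dx":0,"dy":0,"dz":0,"gripper":-1}]}}

```text
clock: 14.88
tcp_pos: [0.6052, -0.1286, 0.0833]
orientation: [-2.23, -2.212, -0.0]
contact_force: [-0.5, 1.7, 4.0]
grip_width: -0.0001
gripper_force: 2.4
```

Call:
{"api": "step_arm", "payload": {"moves": [{"rx":0,"ry":0,"rz":0,"dx":0,"dy":0,"dz":2,"gripper":-1},{"rx":0,"ry":0,"rz":0,"dx":0,"dy":0,"dz":0,"gripper":-1}]}}

```text
clock: 15.12
tcp_pos: [0.6053, -0.1287, 0.0829]
orientation: [-2.23, -2.212, -0.002]
contact_force: [-6.7, 2.9, 18.6]
grip_width: -0.0
gripper_force: 9.3
```

The button hit its stop: about 6 mm of travel, with the force rising to 18 N. Releasing now.

Call:
{"api": "step_arm", "payload": {"moves": [{"rx":0,"ry":0,"rz":0,"dx":0,"dy":0,"dz":-10,"gripper":-1},{"rx":0,"ry":0,"rz":0,"dx":0,"dy":0,"dz":-30,"gripper":-1},{"rx":0,"ry":0,"rz":0,"dx":0,"dy":0,"dz":-40,"gripper":-1},{"rx":0,"ry":0,"rz":0,"dx":0,"dy":-40,"dz":-40,"gripper":-1},{"rx":0,"ry":0,"rz":0,"dx":0,"dy":-40,"dz":0,"gripper":-1},{"rx":0,"ry":0,"rz":0,"dx":0,"dy":0,"dz":0,"gripper":-1},{"rx":0,"ry":0,"rz":0,"dx":0,"dy":0,"dz":0,"gripper":-1},{"rx":0,"ry":0,"rz":0,"dx":0,"dy":0,"dz":0,"gripper":-1}]}}

```text
clock: 16.12
tcp_pos: [0.526, -0.128, 0.2011]
orientation: [2.229, 2.213, -0.001]
contact_force: [-0.7, -0.4, -0.1]
grip_width: -0.0003
gripper_force: 0.0
```

```bash
python3 ptr.py p3; python3 - <<'E'
from h import *
W=cv2.imread("pics/p3.png"); c=r.camera_info("wrist")
print([(p,ray(c,p,.066).round(4),s) for p,s in blobs(W,45,85)])
E
```

```text
16.125 [ 0.526  -0.128   0.2011] [-0.67 -0.41 -0.12] cam [ 0.527  -0.0549  0.3216]
marks [(33, np.float64(0.013)), (53, np.float64(-0.0033)), (72, np.float64(-0.0193)), (91, np.float64(-0.0359)), (108, np.float64(-0.0514)), (196, np.float64(-0.1402)), (204, np.float64(-0.1492)), (216, np.float64(-0.1628)), (231, np.float64(-0.1805)), (236, np.float64(-0.1865)), (257, np.float64(-0.2125))]
ptr [215.6  59. ] [209, 57, 14, 5, 69] [np.float64(-0.0085), np.float64(-0.0094), np.float64(-0.0102), np.float64(-0.0109)]
ptr [213.2  72. ] [199, 69, 24, 10, 119] [np.float64(-0.0195), np.float64(-0.0201), np.float64(-0.0208), np.float64(-0.0213)]
[(array([331. , 188.2]), array([ 0.6053, -0.1269,  0.066 ]), [319, 176, 26, 25, 504])]
```

The lever is still on mark 3 and the button is up, with the arm clear. Handing in.

```bash
python3 -c "
from bench import r
print(r.hand_in())"
```

```text
the job is handed in; nothing more can be done
None
```

The orange lever rests in the third notch, the green button was pressed to its stop and released, and the job is handed in; no verdict came back. I saw no contact with the tube, timer, label roll or marker, but did not re-measure their positions at the end.

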